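Release the two-stage catch of a board test fixture and take the tested board out

ROBOT

A 6-joint arm with a two-finger parallel gripper is mounted at the origin on a cart in front of the work surface, level with it; the furniture and walls round the work are solid. World frame = base frame: x ahead of the robot, y to its left, z up, the work surface at z = 0. Lengths are in m, angles in degrees, forces in N, time in s.
With the tool pointing down it reaches from about 0.375 to 0.9 m from the base axis. Payload 3.1 kg.
Tool frame: the origin (TCP) lies midway between the tips of the shut fingers; the grasp point (between the pads) lies 19 mm behind it (bot.hold_point_z is the distance from the TCP to the grasp point, in m); z points along the fingers, y is the line along which they close (so a half turn about z gives the same grasp; the last joint's range is limited). The gripper opens to 87 mm and grips with 3 to 60 N. Pads are 19 mm wide; open, the fingers measure 117 mm over their backs; the gripper's body (75 mm by 190 mm) begins 51 mm behind the grasp point.
Start: joints at [53.142, 30.224, 82.088, -0, 67.689, -10.227], TCP at [0.28, 0.559, 0.223] pointing down, gripper open.
Joint ranges: [-176.69, 176.69], [-43.24, 126.21], [12.49, 139.97], [-82, 262], [0, 151.66], [-163.58, 163.58]. Speed limits (degrees/s): [159.86, 159.86, 180, 180, 180, 180].

INTERFACE

Orientations are given as a 3x3 rotation matrix whose columns are the frame's x, y, z axes.
In Python, from rig import read_state, optics, order, bot gives the robot as it stands.
- The arm moves only by the tool drive_tool, never from a script. Its argument "steps" is a list of rows, each a list of 7 numbers: the finger opening in mm, from 0 to 87, then the shift along the tool's x, y, z normalised to -1 to 1, where 1 is 0.12 m, then the turn, a rotation vector about the tool's x, y, z normalised to -1 to 1, where 1 is 1.5 rad. In form: [[jaw, tx, ty, tz, ax, ay, az], ...]. A call has 1 to 8 rows; each row is the pose to reach, as a shift and turn from the pose commanded when the call began, along the tool's axes at that moment; what a row does not reach only later rows make up. A row lasts 1/10 s, in which the tool goes at most 50 mm and 8.59 degrees, less where a joint would pass 70% of its speed; a pose out of reach is approached as far as the arm can. A call with a number of a shift or a turn outside -1 to 1 is refused whole. A call with a gripper value outside its range is refused whole. The fingers move at their own pace and stop on an object; the grip force is fixed at half the most. Time passes only in rows, so rows that repeat a pose let the fingers close. It gives the time, the measured TCP pose, the force, the opening and the grip force at its end, in the units of the state.
- read_state(): the state, without advancing time (a new reading comes with each control period).
- optics.capture(name): name is "scene" or "side" or "wrist"; returns a dict with "color" (420x560x3 uint8, blue, green, red), "range_z" (420x560 float32, m along the optical axis (not along the pixel's ray), 0 where there is no reading), "fx", "fy", "cx", "cy" (pixels), "rvec" (rotation vector, rad) and "tvec" (3), from world to camera coordinates, as OpenCV has them. Camera axes: x right, y down, z forward; pixel columns grow to the right and rows downward; lengths in m; the calibration is good to about 2 mm. A picture is of the moment at which its call begins.
- order.hand_in(): hands the job in; it is judged then, once.
The state is a dict: "time_s": time; "joint_positions": joint angles; "qvel": joint speeds; "tau": joint torques, N m; "position": TCP position; "tcp_rot": TCP orientation; "force": force on the tool from outside, world axes, zero at the start; "moment": the same for the moment, N m; "opening": opening from 0.0 (shut) to 1.0 (fully open); "grasp_force": force on a finger pad.
Only numpy, scipy, OpenCV 4.12 (cv2) and the standard library are available. Lean on these libraries where they do the work, as an engineer would, in place of code of your own. Each camera call takes 0.05 s, during which the arm holds its last target. There are 200 camera calls.

TASK

The circuit board in the clamshell test fixture has passed its test: slide the catch's safety tab clear of the latch lever, lift the lever to unhook the cover and swing the cover up until it stands upright and stays open. Then take the board out of its nest and lower it gently into the empty black tray, lying flat with its parts upward. Leave the other things on the bench where they are.

Things in the scene. Friction and masses are not known exactly. Their poses are not given: they have to be found in the camera images.
- fixture: clamshell test fixture, fixed: grey base 136 x 144 x 34 mm (x, y, z) under an aluminium cover frame with a clear window. Origin: centre of the base's underside; +x to the hinge (back), -x to the catch (front), y to the left seen from the front. Shut, the cover lies 66 to 76 mm above the bench; the sides between are open. Two rest posts, 14 mm square, to z = 66, stand at x = -58, y = +-58.
- tab (a joint): slide of the safety tab along the fixture's +y (left seen from the front), m. 0 = locked: its tongue lies across the latch lever, which cannot rise; clear of the lever from 0.010; 0.018 = fully back. Stays where it is left, friction about 1.5 N. Starts at 0 to 0.003.
- tab_grip (a point): middle of the black thumb rib on the safety tab: 12 (x) x 10 (y) x 14 mm high; this point is 6 mm below the rib's top and 8 mm above the steel slide that carries it. At tab 0 it lies at fixture x = -93, y = +25, z = 91 mm. Carried by the cover.
- lever (a joint): angle of the latch lever about its pin, rad: 0 = down and hooked, grows as the black grip end is lifted; the hook is free of the base's keeper from about 0.4; stop at 1.2. Friction only (about 0.04 N m): stays where it is left. While the tab is locked it gives no more than about 0.15 when pulled.
- lever_grip (a point): centre of the black barrel grip at the lever's front end: a cylinder 16 mm thick, 24 mm long along y. The lever's pin runs along y, 46 mm behind this point, 140 mm in front of the hinge axis and, shut, at its height. With all shut the grip lies at fixture x = -124, y = 0, z = 71 mm. Pinched at its two flat ends it can turn between the fingers.
- cover (a joint): angle of the cover about its hinge, rad: 0 = shut, 1.57 = upright, stop at 1.85. The hinge is stiff (about 0.55 N m plus the cover's weight, about 5 N at the lever grip) and holds the cover where it is left. Four pressure rods stand 4 mm and the hook 17 mm out of its underside.
- hinge (a point): middle of the cover's hinge axis, at fixture x = +62, y = 0, z = 71 mm; the axis runs along the fixture's y. Turns with the cover. A fixed window sill juts out over the back of the bench (front edge at world x = 0.68 m, 0.455 to 0.49 m above the bench top): lean the wrist back from it when the cover comes upright.
- board: circuit board in the fixture, 60 x 85 mm (x, y), parts up to 16 mm high, 60 g, on four corner feet. Origin in the middle, 4 mm above the feet's ends; the bare board is 2.8 to 4.8 mm above the origin; z to the parts' side. In the nest (middle at fixture x = -4, y = 0) its origin is at z = 45 mm, long side along fixture x. Fingers fit on both long edges between the side pins (see nest).
- nest (a point): middle of the board's nest on the base top (fixture x = -4, y = 0, z = 34 mm), axes as the fixture. Four pillars carry the bare board 14 mm above it; fingers may reach below its edges. Eight pins 5.4 mm thick and 21 mm high guide the board's edges with about 2 mm play: at x = -47 and +47 with y = +-20, and beside the long edges at x = -34 and +34 with y = +-35.
- tray: empty shallow black tray, fixed: 170 x 160 x 16 mm (x, y, z), walls and floor 3 mm thick; origin: centre of its underside, x and y along its sides
- meter: hand multimeter lying on its back, 145 x 75 x 44 mm; bystander; origin under its middle
- spare_board: a second circuit board like the first, lying on the bench; bystander; origin under its middle
- plug: black round instrument plug 34 x 119 x 25 mm lying on its side; bystander
- strip: white screw terminal strip 23 x 102 x 16 mm; bystander; origin under its middle
- tape: roll of black tape lying flat, 68 x 72 x 19 mm; bystander; origin under its middle

How it is judged (in metres and radians):
On the way, in this order (a step that is already met when the one before it is completed fails the run):
1. the safety tab is slid clear of the lever (value of joint tab above 0.01 m), for 0.1 s.
2. the latch lever is lifted off its keeper (value of joint lever above 0.3 rad), for 0.1 s.
3. the cover stands open (value of joint cover above 1.3 rad), for 0.2 s.
At the end, for the whole second after the job is handed in: the cover stands open beyond 1.3 rad (75 degrees) and the board lies still on the floor of the tray (its middle within 57 mm of the tray's middle along x, 52 mm along y, and under 12 mm above the tray's underside), flat within 0.06 rad and parts upward (value of joint cover above 1.3 rad and x of board in the frame of tray between -0.057 and 0.057 m and y of board in the frame of tray between -0.052 and 0.052 m and z of board in the frame of tray below 0.012 m and angle between board's own z axis and vertical below 0.06 rad and linear speed of board below 0.02 m/s); the robot touches nothing.
It fails at once if a bystander is moved more than 30 mm (distance of any of meter, spare_board, plug, strip, tape from where it was at the start of the episode above 0.03 m).
It fails at once if the board is dropped or thrown into the tray (faster than 0.6 m/s within 50 mm of it) (horizontal distance between board and tray below 0.11 m and z of board in the frame of tray below 0.05 m and linear speed of board above 0.6 m/s).
It also fails if it takes over 61 s, if anything falls off the work surface, if the arm or the gripper's body presses on something with over 40 N, if the wrist force passes 120 N, or if a joint passes its speed limit or range.

## Working session

There is one attempt and no reset: what is moved stays moved. The work goes in short steps, Python scripts to look and compute and a tool call to move; the robot and the scene stay as the last step left them, time stands still between calls to the robot, and variables do not carry over. Pictures are saved under pics/ and viewed, at most 10 in all, crops included, and the job is handed in when it is done.

Besides the shell and the picture viewer there is one more tool, called after "Request:" as a command line: name --pt "numbers of a row" for each row, then --argument value for the rest. drive_tool: Moves the arm, as the interface text tells. Scaled input: -1 to 1 covers 0.12 m each way for a shift and 1.5 rad each way for a turn. Its arguments: {"type":"object","properties":{"steps":{"type":"array"}},"required":["steps"]}

```bash
mkdir -p pics; cat > h.py <<'E'
import numpy as np, cv2
from rig import read_state, optics, order, bot
def cam(n):
    c=optics.capture(n); R=cv2.Rodrigues(np.array(c["rvec"],float))[0]; return c,R,np.array(c["tvec"],float).reshape(3)
def cloud(c,R,t):
    z=c["range_z"]; v,u=np.mgrid[:z.shape[0],:z.shape[1]]
    P=np.stack([(u-c["cx"])/c["fx"]*z,(v-c["cy"])/c["fy"]*z,z],-1)
    W=(P-t)@R; W[z<=0]=np.nan; return W
E
python3 - <<'E'
from h import *
ims=[]
for n in ("scene","side"):
    c,R,t=cam(n); cv2.imwrite(f"pics/{n}0.png",c["color"]); np.savez(f"{n}0.npz",W=cloud(c,R,t),color=c["color"],R=R,t=t,K=[c["fx"],c["fy"],c["cx"],c["cy"]])
    print(n,-R.T@t,R[2])
s=read_state(); print(s["time_s"],s["position"],s["tcp_rot"],s["force"],bot.hold_point_z)
E
```

```text
scene [-0.14023769 -0.69680802  0.61635114] [ 0.56709697  0.67131783 -0.47721421]
side [ 0.00443729 -0.84758381  0.48223651] [ 0.42348953  0.82627395 -0.37138655]
0.1 [0.27976108 0.5581912  0.22168729] [[-8.93903441e-01  4.48258203e-01 -1.10546388e-03]
 [ 4.48259457e-01  8.93902227e-01 -1.50632646e-03]
 [ 3.12953429e-04 -1.84204504e-03 -9.99998254e-01]] [ 0.67049102  0.63190301 -0.48084093] 0.0187
```

View pics/scene0.png

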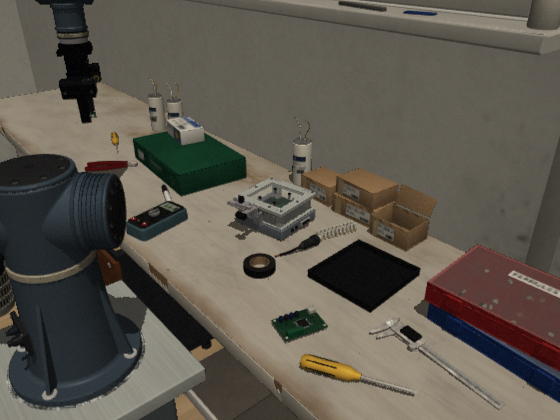

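View pics/side0.png

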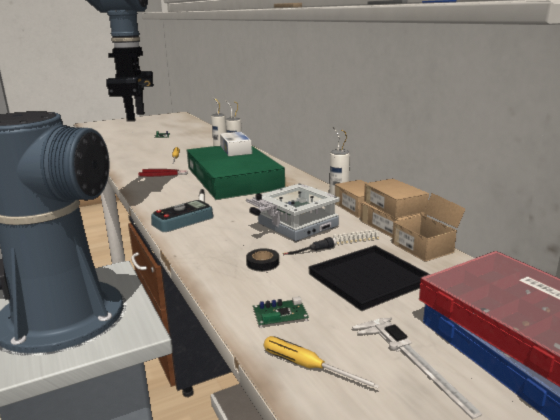

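The scene view shows the fixture around px (275,207) with its lever to the left (black grip about (240,215)) and the tray at (363,272). The tape is at (259,265), the meter at (157,219) and the plug at (310,242). The side view agrees. Next I'll measure the positions.

```bash
python3 - <<'E'
from h import *
for n,box,tb in (("scene",(225,165,325,245),(300,235,425,310)),("side",(240,175,345,245),(300,240,435,310))):
    d=np.load(n+"0.npz"); W=d["W"]; col=d["color"]
    x0,y0,x1,y1=box; w=W[y0:y1,x0:x1].reshape(-1,3); c=col[y0:y1,x0:x1].reshape(-1,3)
    for lo,hi in ((.068,.084),(.028,.040),(.085,.11)):
        m=(w[:,2]>lo)&(w[:,2]<hi)&(w[:,0]<.75); p=w[m]
        print(n,lo,len(p),cv2.minAreaRect((p[:,:2]*1000).astype(np.float32)), np.median(p,0), p.min(0),p.max(0))
    x0,y0,x1,y1=tb; w=W[y0:y1,x0:x1].reshape(-1,3); c=col[y0:y1,x0:x1].reshape(-1,3)
    m=(c.max(1)<45)&(w[:,2]<.03)&(w[:,2]>-.01)
    im=np.zeros(W.shape[:2],np.uint8); im[y0:y1,x0:x1]=m.reshape(y1-y0,x1-x0)*255
    k,l,s,ce=cv2.connectedComponentsWithStats(im); i=1+s[1:,4].argmax(); p=W[l==i]
    print("tray",cv2.minAreaRect((p[:,:2]*1000).astype(np.float32)),np.median(p,0))
    # top-down map of the fixture
    im=d["color"][box[1]-10:box[3]+10,box[0]-10:box[2]+10]
    cv2.imwrite(f"pics/crop_{n}.png",cv2.resize(im,None,fx=6,fy=6,interpolation=cv2.INTER_CUBIC)[:600,:800])
E
```

```text
scene 0.068 2036 ((513.46142578125, 128.12420654296875), (207.88938903808594, 148.27371215820312), 10.86902904510498) [0.52807184 0.12425512 0.07456546] [0.41122033 0.05005449 0.06801374] [0.6228339  0.2178425  0.08398912]
scene 0.028 863 ((606.6517944335938, 201.6420135498047), (374.0152587890625, 236.28875732421875), 62.5960578918457) [0.55465442 0.09723203 0.03395312] [0.46688092 0.05012638 0.02802246] [0.72748019 0.40422355 0.03998951]
scene 0.085 36 ((446.5404052734375, 140.38870239257812), (13.148832321166992, 11.56771469116211), 6.872982501983643) [0.44433767 0.13959642 0.09385539] [0.43962409 0.13431827 0.08503159] [0.45276219 0.14676288 0.09855729]
tray ((535.9409790039062, -160.3000030517578), (175.40928649902344, 163.1815643310547), 3.9985461235046387) [ 0.53533611 -0.16026994  0.00422377]
side 0.068 1752 ((583.488525390625, 144.48316955566406), (350.9166259765625, 151.23081970214844), 13.874642372131348) [0.52762466 0.1216558  0.07526573] [0.41071427 0.04908848 0.06808507] [0.74160769 0.25502536 0.08390525]
side 0.028 1075 ((592.9194946289062, 220.08743286132812), (370.9517822265625, 239.05288696289062), 78.68401336669922) [0.54796998 0.10743815 0.03473949] [0.46361582 0.0510967  0.02804138] [0.72198067 0.40811206 0.03996432]
side 0.085 42 ((442.6423645019531, 142.63111877441406), (11.241128921508789, 18.501794815063477), 67.09347534179688) [0.44477228 0.14040868 0.09316436] [0.43630861 0.13634064 0.08500772] [0.45334561 0.15140919 0.09918108]
tray ((533.9140014648438, -158.95448303222656), (173.82191467285156, 163.5363311767578), 4.694828033447266) [ 0.53317096 -0.15844978  0.00465809]
```

View pics/crop_scene.png

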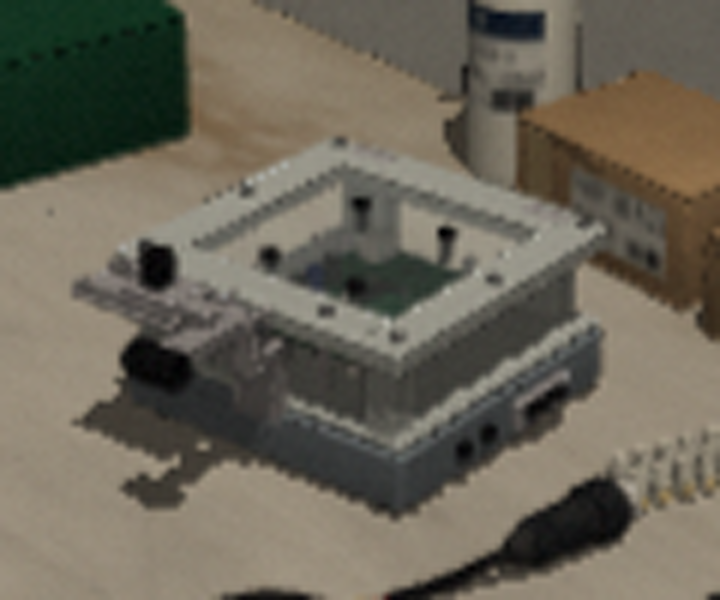

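The crop shows the shut fixture, with the tab rib at crop (157,265) and the barrel grip at (157,362). Now I'll fit the yaw from the cover alone and check it against the rib and the grip.

```bash
python3 - <<'E'
from h import *
for n,box in (("scene",(225,165,325,245)),("side",(240,175,345,245))):
    d=np.load(n+"0.npz"); W=d["W"]; col=d["color"].astype(int)
    x0,y0,x1,y1=box; w=W[y0:y1,x0:x1].reshape(-1,3); c=col[y0:y1,x0:x1].reshape(-1,3)
    z=w[:,2]
    for th in (9,10,11,12,13,14):
        a=np.radians(th); X=w[:,0]*np.cos(a)+w[:,1]*np.sin(a); Y=-w[:,0]*np.sin(a)+w[:,1]*np.cos(a)
        m=(z>.071)&(z<.081)&(c.max(1)>110)&(w[:,0]<.66)&(w[:,1]<.23)
        hy=np.histogram(Y[m]*1000,bins=np.arange(-80,140,2))[0]; hx=np.histogram(X[m]*1000,bins=np.arange(400,660,2))[0]
        # sharpness of edges
        print(n,th,(hy**2).sum(),(hx**2).sum(),np.percentile(Y[m],[.5,99.5]).round(4),np.percentile(X[m],[.5,2,99.5]).round(4))
    blk=c.max(1)<70
    for nm,m in (("rib",blk&(z>.083)&(z<.105)&(w[:,0]<.5)),("grip",blk&(z>.055)&(z<.082)&(w[:,0]<.46))):
        p=w[m]; print(nm,len(p),p.mean(0).round(4),p.min(0).round(4),p.max(0).round(4))
E
```

```text
scene 9 16935 16197 [-0.0254  0.1194] [0.453  0.4637 0.6282]
scene 10 17245 16537 [-0.0345  0.1094] [0.4537 0.4649 0.6288]
scene 11 17179 16425 [-0.0439  0.1001] [0.4543 0.4662 0.629 ]
scene 12 17105 16379 [-0.0538  0.0902] [0.4547 0.4674 0.6298]
scene 13 16853 16327 [-0.0637  0.0806] [0.4549 0.4685 0.6301]
scene 14 16939 16323 [-0.0741  0.0711] [0.455  0.4689 0.6304]
rib 39 [0.4448 0.14   0.0922] [0.4396 0.1343 0.0835] [0.4526 0.1473 0.0986]
grip 89 [0.4226 0.1071 0.0737] [0.412  0.0948 0.0635] [0.4571 0.13   0.0812]
side 9 33553 27573 [-0.0267  0.1198] [0.4464 0.4515 0.6257]
side 10 34763 27951 [-0.0357  0.11  ] [0.447  0.4529 0.6259]
side 11 34471 29111 [-0.0448  0.1002] [0.4476 0.4542 0.6266]
side 12 34609 29077 [-0.0542  0.0906] [0.448  0.4553 0.6271]
side 13 33897 28813 [-0.0641  0.0808] [0.4483 0.4562 0.6278]
side 14 32527 28311 [-0.0748  0.071 ] [0.4484 0.4568 0.6282]
rib 29 [0.4442 0.1399 0.094 ] [0.4385 0.1366 0.0873] [0.4494 0.1465 0.0992]
grip 56 [0.4192 0.1047 0.0748] [0.4125 0.0963 0.0662] [0.4293 0.1174 0.0811]
```

```bash
cat >> h.py <<'E'
import json,os
from scipy.spatial.transform import Rotation as Ro
TH=np.radians(11.); O=np.array([.5434,.1341,0.])
if os.path.exists("fix.json"):
    f=json.load(open("fix.json")); TH=f["th"]; O=np.array(f["o"])
def RF(): return Ro.from_euler("z",TH).as_matrix()
def f2w(p): return O+RF()@np.array(p,float)          # fixture m -> world m
def w2f(p): return RF().T@(np.array(p,float)-O)
def rot(lean=0,yaw=0): # tool y = fixture y, z down, leaning (deg) wrist back towards the robot
    return RF()@Ro.from_euler("z",yaw,degrees=True).as_matrix()@np.diag([-1.,1,-1])@Ro.from_euler("y",-lean,degrees=True).as_matrix()
def getcmd():
    d=np.load("cmd.npz"); return d["p"],d["R"]
def setcmd(p,R): np.savez("cmd.npz",p=p,R=R)
def advance(row):
    p,R=getcmd(); row=np.array(row,float)
    setcmd(p+R@row[1:4]*.12, R@Ro.from_rotvec(row[4:7]*1.5).as_matrix())
    s=read_state(); p,R=getcmd(); print("err mm",((np.array(s["position"])-p)*1000).round(1),"deg",np.degrees(Ro.from_matrix(R.T@np.array(s["tcp_rot"])).as_rotvec()).round(2),"t",s["time_s"],"F",np.round(s["force"],1),"open",round(s["opening"]*87,1),"gf",round(s["grasp_force"],1))
def rel(p2,R2):
    p,R=getcmd(); t=R.T@(np.array(p2)-p)/.12; a=Ro.from_matrix(R.T@R2).as_rotvec()/1.5
    return np.r_[t,a].round(3).tolist()
def hold(pw,R): return np.array(pw)-(-R[:,2]*0)+R[:,2]*bot.hold_point_z  # TCP for grasp point pw
E
python3 - <<'E'
from h import *
s=read_state(); R=np.array(s["tcp_rot"]); setcmd(np.array([.28,.559,.223]),R)
c,Rc,t=cam("wrist"); C=-Rc.T@t
print("cam in tool",(R.T@(C-np.array(s["position"]))).round(3),"axis",(R.T@Rc[2]).round(3),c["fx"])
tgt=f2w([-.075,.01,.24]); print(tgt, rel(tgt,rot(0)), "R now",R.round(3).tolist())
E
```

```text
cam in tool [ 0.066  0.    -0.163] axis [-0.243  0.     0.97 ] 312.45047173351793
[0.46786987 0.1296056  0.24      ] [-3.003, -2.497, -0.138, -0.001, -0.001, -0.438] R now [[-0.894, 0.448, -0.001], [0.448, 0.894, -0.002], [0.0, -0.002, -1.0]]
```

Request:
drive_tool --pt "87 -0.33 -0.28 -0.4 0 0 0" --pt "87 -0.66 -0.56 -0.4 0 0 0" --pt "87 -1 -0.83 -0.4 0 0 0" --pt "87 -1 -0.83 -0.4 0 0 0"

```text
time_s: 0.55
position: [0.3437, 0.4126, 0.271]
tcp_rot: [[-0.893, 0.45, 0.0], [0.45, 0.893, -0.001], [-0.001, -0.001, -1.0]]
force: [1.0, 1.1, -0.1]
opening: 0.995
grasp_force: 0.0
```

Request:
drive_tool --pt "87 -0.33 -0.28 0 0 0 0" --pt "87 -0.66 -0.56 0 0 0 0" --pt "87 -1 -0.83 0 0 0 0" --pt "87 -1 -0.83 0 0 0 0"

```text
time_s: 0.95
position: [0.4073, 0.2688, 0.2705]
tcp_rot: [[-0.891, 0.454, 0.0], [0.454, 0.891, -0.002], [-0.001, -0.002, -1.0]]
force: [0.5, -0.5, 0.5]
opening: 1.001
grasp_force: 0.0
```

Request:
drive_tool --pt "87 -0.33 -0.28 0.26 0 0 -0.09" --pt "87 -0.66 -0.56 0.26 0 0 -0.18" --pt "87 -1 -0.84 0.26 0 0 -0.27" --pt "87 -1 -0.84 0.26 0 0 -0.36" --pt "87 -1 -0.84 0.26 0 0 -0.438" --pt "87 -1 -0.84 0.26 0 0 -0.438" --pt "87 -1 -0.84 0.26 0 0 -0.438"

```text
time_s: 1.65
position: [0.467, 0.1298, 0.2392]
tcp_rot: [[-0.982, -0.189, -0.001], [-0.189, 0.982, 0.0], [0.001, 0.001, -1.0]]
force: [-0.2, 0.7, -0.2]
opening: 1.002
grasp_force: 0.0
```

```bash
python3 - <<'E'
from h import *
advance([87,-1,-.83,-.4,0,0,0]);advance([87,-1,-.83,0,0,0,0]);advance([87,-1,-.84,.26,0,0,-.438])
c,R,t=cam("wrist"); np.savez("w1.npz",W=cloud(c,R,t),color=c["color"],R=R,t=t,K=[c["fx"],c["fy"],c["cx"],c["cy"]])
cv2.imwrite("pics/w1.png",c["color"])
E
```

```text
err mm [ 124.4 -286.4  -32. ] deg [-1.100e-01 -1.000e-02 -3.753e+01] t 1.65 F [-0.2  0.7 -0.2] open 87.2 gf 0.0
err mm [  61.7 -143.6  -32.1] deg [-1.100e-01 -1.000e-02 -3.753e+01] t 1.65 F [-0.2  0.7 -0.2] open 87.2 gf 0.0
err mm [-0.3  0.3 -1.1] deg [-0.1  -0.04  0.12] t 1.65 F [-0.2  0.7 -0.2] open 87.2 gf 0.0
```

View pics/w1.png

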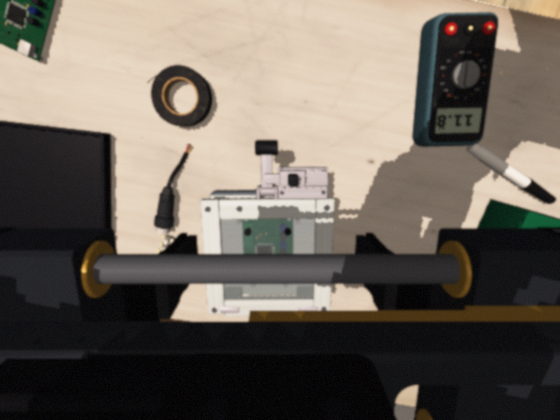

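The wrist view, with the robot side at the top and fixture +y to the right, shows the lever grip at (266,147) and the rib at (293,180). The cover spans (204..333, 200..310). The plug's handle lies left of the fixture at (165,210). I'll measure the yaw, rib and grip from this view.

```bash
python3 - <<'E'
from h import *
d=np.load("w1.npz"); W=d["W"]; col=d["color"].astype(int); fx,fy,cx,cy=d["K"]; R=d["R"]; t=d["t"]; C=-R.T@t
def ray(u,v,z):
    r=R.T@np.array([(u-cx)/fx,(v-cy)/fy,1.]); return C+r*(z-C[2])/r[2]
def comp(x0,y0,x1,y1,thr=60):
    im=np.zeros(W.shape[:2],np.uint8); im[y0:y1,x0:x1]=(col[y0:y1,x0:x1].max(2)<thr)*255
    k,l,s,ce=cv2.connectedComponentsWithStats(im); i=1+s[1:,4].argmax(); return s[i],ce[i],l==i
for nm,b,z in (("grip",(250,130,285,160),.079),("rib",(282,168,306,192),.097)):
    s,ce,m=comp(*b); w=W[m]; print(nm,s,ce.round(1),"depth med z",np.nanmedian(w[:,2]).round(4),"ray",ray(*ce,z).round(4),"fix",w2f(ray(*ce,z)).round(4), "cloud", np.nanmean(w,0).round(4))
# cover front edge line & side edges: bright pixels with z~.076
m=(W[...,2]>.070)&(W[...,2]<.082)&(col.min(2)>140)
pts=W[m&(np.arange(420)[:,None]<232)&(np.arange(420)[:,None]>196)&(np.arange(560)[None]>195)&(np.arange(560)[None]<345)]
# side edges per row by subpixel extents
L=[];Rr=[]
for v in range(203,230):
    u=np.where((col[v,195:345].min(1)>150))[0]+195
    L.append(ray(u.min()-.5,v,.076)); Rr.append(ray(u.max()+.5,v,.076))
L=np.array(L);Rr=np.array(Rr)
for e in (L,Rr):
    g=cv2.fitLine((e[:,:2]*1000).astype(np.float32),cv2.DIST_HUBER,0,.01,.01).ravel(); print("side ang",np.degrees(np.arctan2(g[1],g[0])),g[2:], w2f([g[2]/1000,g[3]/1000,0]).round(4))
E_=[]
for u in list(range(212,255))+list(range(300,330)):
    v=np.where(col[185:225,u].min(1)>150)[0]+185
    if len(v): E_.append(ray(u,v.min()-.5,.076))
E_=np.array(E_); F=np.array([w2f(e) for e in E_]); print(F[:,0].round(4).tolist())
g=cv2.fitLine((E_[:,:2]*1000).astype(np.float32),cv2.DIST_HUBER,0,.01,.01).ravel(); print("front ang",np.degrees(np.arctan2(g[1],g[0])))
print(np.nanmedian(pts,0))
E
```

```text
grip [256 141  22  14 273] [266.1 147.1] depth med z 0.0782 ray [0.4217 0.1111 0.079 ] fix [-0.1238  0.0006  0.079 ] cloud [0.4218 0.1111 0.078 ]
rib [289 175   9  11  92] [293.  179.9] depth med z 0.0975 ray [0.4469 0.1432 0.097 ] fix [-0.093   0.0273  0.097 ] cloud [0.4469 0.1431 0.0976]
side ang 7.3121123 [505.90405   47.888924] [-0.0533 -0.0775  0.    ]
side ang -48.06391 [482.5807  190.64705] [-0.0489  0.0671  0.    ]
[-0.0849, -0.0849, -0.0849, -0.0849, -0.0849, -0.0849, -0.0849, -0.0849, -0.0849, -0.0849, -0.0849, -0.0849, -0.0849, -0.0849, -0.0849, -0.0849, -0.0849, -0.0849, -0.0848, -0.0848, -0.0848, -0.0848, -0.0848, -0.0848, -0.0848, -0.0848, -0.0848, -0.0848, -0.0848, -0.0848, -0.0848, -0.0848, -0.0848, -0.0848, -0.0848, -0.0848, -0.0848, -0.0848, -0.0848, -0.0848, -0.0848, -0.0848, -0.0848, -0.0847, -0.0847, -0.0847, -0.0847, -0.0847, -0.0847, -0.0847, -0.0847, -0.0847, -0.0847, -0.0847, -0.0847, -0.0847, -0.0847, -0.0847, -0.0847, -0.0847, -0.0847, -0.0847, -0.0847, -0.0847, -0.0847, -0.0847, -0.0847, -0.0847, -0.0847, -0.0826, -0.0696, -0.0696, -0.0696]
front ang -79.0771
[0.4901011  0.1041379  0.07603367]
```

```bash
python3 - <<'E'
from h import *
p,R=getcmd(); print(w2f(p)); print(rel(f2w([-.093,.0273,.14]),rot()), rel(f2w([-.093,.0273,.0876]),rot()))
E
```

```text
[-0.07553763  0.00997781  0.24023992]
[0.144, 0.145, 0.835, -0.001, -0.001, 0.0] [0.144, 0.146, 1.272, -0.001, -0.001, 0.0]
```

Request:
drive_tool --pt "44 0.144 0.145 0.3 0 0 0" --pt "44 0.144 0.145 0.6 0 0 0" --pt "44 0.144 0.145 0.85 0 0 0" --pt "44 0.144 0.145 0.85 0 0 0" --pt "44 0.144 0.145 0.85 0 0 0"

```text
time_s: 2.2
position: [0.4471, 0.1436, 0.1375]
tcp_rot: [[-0.982, -0.191, -0.001], [-0.191, 0.982, 0.0], [0.001, 0.0, -1.0]]
force: [-0.1, 0.1, 1.5]
opening: 0.632
grasp_force: 0.0
```

Request:
drive_tool --pt "44 0 0 0.15 0 0 0" --pt "44 0 0 0.3 0 0 0" --pt "44 0 0 0.42 0 0 0" --pt "44 0 0 0.42 0 0 0" --pt "5 0 0 0.42 0 0 0" --pt "5 0 0 0.42 0 0 0" --pt "5 0 0 0.42 0 0 0" --pt "5 0 0 0.42 0 0 0"

```text
time_s: 3.0
position: [0.4477, 0.143, 0.0877]
tcp_rot: [[-0.982, -0.191, 0.002], [-0.191, 0.982, 0.0], [-0.002, -0.0, -1.0]]
force: [0.2, 0.3, -0.3]
opening: 0.224
grasp_force: 0.0
```

```bash
python3 - <<'E'
from h import *
advance([44,.144,.145,.85,0,0,0]);advance([5,0,0,.42,0,0,0])
E
```

```text
err mm [  0.7  -0.1 -50.6] deg [-0.06 -0.17 -0.  ] t 3.0 F [ 0.2  0.3 -0.3] open 19.5 gf 0.0
err mm [ 0.8 -0.  -0.2] deg [-0.06 -0.17 -0.  ] t 3.0 F [ 0.2  0.3 -0.3] open 19.5 gf 0.0
```

Request:
drive_tool --pt "5 0 0 0 0 0 0" --pt "5 0 0 0 0 0 0" --pt "5 0 0 0 0 0 0" --pt "5 0 0.04 0 0 0 0" --pt "5 0 0.08 0 0 0 0" --pt "5 0 0.12 0 0 0 0" --pt "5 0 0.12 0 0 0 0" --pt "5 0 0.12 0 0 0 0"

```text
time_s: 3.8
position: [0.4443, 0.1578, 0.0871]
tcp_rot: [[-0.982, -0.191, 0.0], [-0.191, 0.982, 0.001], [-0.0, 0.001, -1.0]]
force: [-0.8, 1.5, 5.2]
opening: 0.106
grasp_force: 30.0
```

Request:
drive_tool --pt "40 0 0 0 0 0 0" --pt "40 0 0 0 0 0 0" --pt "40 0 0 0 0 0 0" --pt "40 0 0 -0.3 0 0 0" --pt "40 0 0 -0.6 0 0 0" --pt "40 0.3 -0.3 -0.6 0 0 0" --pt "40 0.3 -0.3 -0.6 0 0 0"

```text
time_s: 4.5
position: [0.4118, 0.1128, 0.1591]
tcp_rot: [[-0.982, -0.189, -0.005], [-0.189, 0.982, -0.001], [0.005, -0.0, -1.0]]
force: [-1.4, 0.2, 0.1]
opening: 0.458
grasp_force: 0.0
```

```bash
python3 - <<'E'
from h import *
advance([5,0,.12,0,0,0,0]);advance([40,.3,-.3,-.6,0,0,0])
c,R,t=cam("wrist"); W=cloud(c,R,t); cv2.imwrite("pics/w2.png",c["color"])
col=c["color"]; C=-R.T@t
f=(W-O)@RF()
m=(col.max(2)<60)&(f[...,2]>.085)&(f[...,2]<.105)&(abs(f[...,0]+.093)<.02); print("rib",m.sum(),np.nanmedian(f[m],0))
m=(col.max(2)<60)&(f[...,2]>.06)&(f[...,2]<.085)&(abs(f[...,0]+.124)<.02)&(abs(f[...,1])<.03); print("grip",m.sum(),np.nanmean(f[m],0))
m=(f[...,2]>.077)&(f[...,2]<.088)&(f[...,0]<-.085)&(f[...,0]>-.14); print("plate",m.sum(),np.nanmin(f[m],0),np.nanmax(f[m],0))
E
```

```text
err mm [-32.3 -44.4  71.3] deg [-0.07  0.21  0.12] t 4.5 F [-1.4  0.2  0.1] open 39.8 gf 0.0
err mm [-3.9 -2.3 -0.8] deg [-0.07  0.21  0.12] t 4.5 F [-1.4  0.2  0.1] open 39.8 gf 0.0
rib 0 [nan nan nan]
grip 483 [-0.12483984  0.00070865  0.07761186]
plate 447 [-0.12944206 -0.01117722  0.0770151 ] [-0.10020815  0.06228663  0.08102179]
  return np.nanmean(a, axis, out=out, keepdims=keepdims)
```

View pics/w2.png

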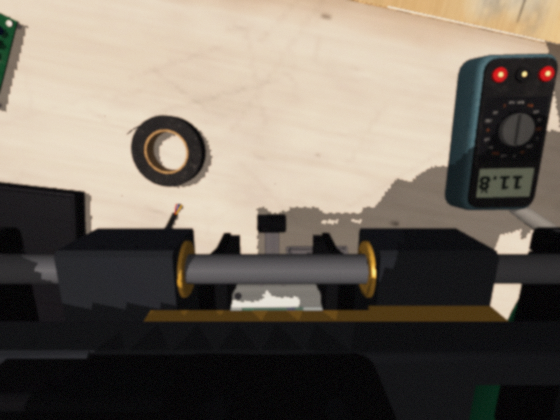

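The wrist view shows the grip at (270,222), free in front of the fingers. The measured slide was 14.4 mm while holding the rib, so the tab is at about 0.016. Next is the lever grip.

```bash
python3 - <<'E'
from h import *
p,R=getcmd(); s=read_state(); print(w2f(s["position"]))
print(rel(f2w([-.1245,.0005,.060]),rot()))
E
```

```text
[-0.13125593  0.00470367  0.15896602]
[-0.038, -0.042, 0.833, -0.001, -0.001, 0.0]
```

Request:
drive_tool --pt "50 -0.038 -0.042 0.2 0 0 0" --pt "50 -0.038 -0.042 0.35 0 0 0" --pt "50 -0.038 -0.042 0.35 0 0 0" --pt "50 -0.038 -0.042 0.5 0 0 0" --pt "50 -0.038 -0.042 0.67 0 0 0" --pt "50 -0.038 -0.042 0.833 0 0 0" --pt "50 -0.038 -0.042 0.833 0 0 0" --pt "50 -0.038 -0.042 0.833 0 0 0"

```text
time_s: 5.35
position: [0.4216, 0.1111, 0.0592]
tcp_rot: [[-0.982, -0.191, -0.0], [-0.191, 0.982, 0.0], [0.0, 0.0, -1.0]]
force: [1.3, 0.2, 0.4]
opening: 0.568
grasp_force: 0.0
```

Request:
drive_tool --pt "10 0 0 0 0 0 0" --pt "10 0 0 0 0 0 0" --pt "10 0 0 0 0 0 0" --pt "10 0 0 0 0 0 0" --pt "10 0 0 0 0 0 0" --pt "10 0 0 0 0 0 0"

```text
time_s: 5.95
position: [0.4217, 0.1107, 0.0593]
tcp_rot: [[-0.982, -0.191, 0.001], [-0.191, 0.982, -0.0], [-0.001, -0.0, -1.0]]
force: [0.6, -0.1, 4.2]
opening: 0.272
grasp_force: 30.0
```

```bash
cat >> h.py <<'E'
def grip_pose(a,c,lean):   # grip centre in fixture, lever a, cover c (rad); TCP 12 mm past it
    q=np.array([-.140-.046*np.cos(a),.046*np.sin(a)]); ca,sa=np.cos(c),np.sin(c)
    g=np.array([.062+q[0]*ca+q[1]*sa, .0005, .071-q[0]*sa+q[1]*ca]); R=rot(lean)
    return f2w(g)+R[:,2]*.012, R
E
python3 - <<'E'
from h import *
advance([50,-.038,-.042,.833,0,0,0]); p,R=getcmd(); P0,R0=grip_pose(0,0,0); print("off mm",((p-P0)*1000).round(1), w2f(read_state()["position"]).round(4))
for a in (.2,.4,.6,.75): print(a,rel(*grip_pose(a,0,0)))
for c in np.arange(.1,1.71,.1):
    a=min(.9,.75+c*.3); print(round(c,2),w2f(grip_pose(a,c,45*c/1.65)[0]).round(3),round(45*c/1.65,1))
E
```

```text
err mm [ 0.6 -0.1 -0.6] deg [-0.06 -0.12 -0.01] t 5.95 F [ 0.6 -0.1  4.2] open 23.7 gf 30.0
off mm [-0.5 -0.1  1. ] [-0.124   0.0003  0.0593]
0.2 [-0.012, -0.0, -0.068, -0.001, -0.001, 0.0]
0.4 [-0.034, -0.0, -0.141, -0.001, -0.001, 0.0]
0.6 [-0.071, -0.0, -0.209, -0.001, -0.001, 0.0]
0.75 [-0.107, -0.0, -0.253, -0.001, -0.001, 0.0]
0.1 [-0.106  0.001  0.108] 2.7
0.2 [-0.099  0.     0.126] 5.5
0.3 [-0.089  0.001  0.142] 8.2
0.4 [-0.078  0.     0.158] 10.9
0.5 [-0.066  0.     0.172] 13.6
0.6 [-0.053  0.001  0.184] 16.4
0.7 [-0.04   0.001  0.196] 19.1
0.8 [-0.025  0.     0.206] 21.8
0.9 [-0.01   0.     0.215] 24.5
1.0 [0.007 0.001 0.222] 27.3
1.1 [0.024 0.001 0.227] 30.0
1.2 [0.041 0.001 0.231] 32.7
1.3 [0.059 0.    0.233] 35.5
1.4 [0.076 0.    0.234] 38.2
1.5 [0.094 0.    0.233] 40.9
1.6 [0.111 0.001 0.23 ] 43.6
1.7 [0.128 0.    0.225] 46.4
```

Request:
drive_tool --pt "10 -0.012 0 -0.068 0 0 0" --pt "10 -0.034 0 -0.141 0 0 0" --pt "10 -0.071 0 -0.209 0 0 0" --pt "10 -0.107 0 -0.26 0 0 0" --pt "10 -0.107 0 -0.26 0 0 0" --pt "10 -0.107 0 -0.26 0 0 0"

```text
time_s: 6.55
position: [0.4318, 0.1129, 0.0907]
tcp_rot: [[-0.981, -0.192, -0.005], [-0.192, 0.981, -0.001], [0.005, 0.0, -1.0]]
force: [-3.8, -4.2, 0.3]
opening: 0.273
grasp_force: 30.0
```

```bash
python3 - <<'E'
from h import *
advance([10,-.107,0,-.26,0,0,0])
for c in np.arange(.07,.61,.07): a=min(.9,.75+c*.3); print(round(c,2),rel(*grip_pose(a,c,45*c/1.65)))
E
```

```text
err mm [-2.  -0.5 -0.5] deg [-0.08  0.19 -0.05] t 6.55 F [-3.8 -4.2  0.3] open 23.7 gf 30.0
0.07 [-0.031, -0.0, -0.1, -0.001, -0.023, 0.0]
0.14 [-0.069, -0.001, -0.203, -0.001, -0.045, 0.0]
0.21 [-0.116, -0.001, -0.303, -0.001, -0.068, 0.0]
0.28 [-0.169, -0.001, -0.4, -0.001, -0.09, 0.0]
0.35 [-0.23, -0.001, -0.492, -0.001, -0.112, 0.0]
0.42 [-0.297, -0.001, -0.579, -0.001, -0.134, 0.0]
0.49 [-0.37, -0.001, -0.661, -0.001, -0.156, 0.0]
0.56 [-0.441, -0.001, -0.737, -0.001, -0.179, 0.0]
```

Request:
drive_tool --pt "10 -0.031 0 -0.1 0 -0.023 0" --pt "10 -0.069 0 -0.203 0 -0.045 0" --pt "10 -0.116 0 -0.303 0 -0.068 0" --pt "10 -0.169 0 -0.4 0 -0.09 0" --pt "10 -0.23 0 -0.492 0 -0.112 0" --pt "10 -0.297 0 -0.579 0 -0.134 0" --pt "10 -0.37 0 -0.661 0 -0.156 0" --pt "10 -0.441 0 -0.737 0 -0.179 0"

```text
time_s: 7.35
position: [0.4859, 0.1236, 0.1794]
tcp_rot: [[-0.946, -0.191, 0.262], [-0.184, 0.982, 0.052], [-0.267, 0.001, -0.964]]
force: [-3.9, -3.0, -4.2]
opening: 0.272
grasp_force: 30.0
```

```bash
python3 - <<'E'
from h import *
advance([10,-.441,0,-.737,0,-.179,0])
for c in np.arange(.63,1.13,.07): a=min(.9,.75+c*.3); print(round(c,2),rel(*grip_pose(a,c,45*c/1.65)))
E
```

```text
err mm [ 0.1  0.1 -0.1] deg [-0.1  -0.16  0.02] t 7.35 F [-3.9 -3.  -4.2] open 23.6 gf 30.0
0.63 [-0.092, -0.001, -0.048, -0.001, -0.022, 0.0]
0.7 [-0.187, -0.002, -0.09, -0.001, -0.044, 0.0]
0.77 [-0.284, -0.002, -0.125, -0.001, -0.066, 0.0]
0.84 [-0.384, -0.002, -0.154, -0.001, -0.088, 0.0]
0.91 [-0.485, -0.002, -0.177, -0.001, -0.111, 0.0]
0.98 [-0.588, -0.002, -0.192, -0.001, -0.133, 0.0]
1.05 [-0.692, -0.002, -0.201, -0.001, -0.155, 0.0]
1.12 [-0.795, -0.002, -0.202, -0.001, -0.177, 0.0]
```

Request:
drive_tool --pt "10 -0.092 0 -0.048 0 -0.022 0" --pt "10 -0.187 0 -0.09 0 -0.044 0" --pt "10 -0.284 0 -0.125 0 -0.066 0" --pt "10 -0.384 0 -0.154 0 -0.088 0" --pt "10 -0.485 0 -0.177 0 -0.111 0" --pt "10 -0.588 0 -0.192 0 -0.133 0" --pt "10 -0.692 0 -0.201 0 -0.155 0" --pt "10 -0.795 0 -0.202 0 -0.177 0"

```text
time_s: 8.15
position: [0.5701, 0.1404, 0.2282]
tcp_rot: [[-0.844, -0.191, 0.501], [-0.163, 0.982, 0.099], [-0.511, 0.001, -0.86]]
force: [-4.8, 0.4, -1.3]
opening: 0.265
grasp_force: 30.0
```

```bash
python3 - <<'E'
from h import *
advance([10,-.795,0,-.202,0,-.177,0])
for c in np.arange(1.2,1.71,.08): a=min(.9,.75+c*.3); print(round(c,2),rel(*grip_pose(a,c,45*c/1.65)))
E
```

```text
err mm [0.3 0.4 0.1] deg [-0.12 -0.21  0.08] t 8.15 F [-4.8  0.4 -1.3] open 23.0 gf 30.0
1.2 [-0.113, -0.002, 0.037, -0.001, -0.026, 0.001]
1.28 [-0.222, -0.002, 0.083, -0.001, -0.051, 0.001]
1.36 [-0.327, -0.002, 0.137, -0.001, -0.076, 0.001]
1.44 [-0.427, -0.002, 0.199, -0.001, -0.102, 0.001]
1.52 [-0.522, -0.002, 0.268, -0.001, -0.127, 0.001]
1.6 [-0.612, -0.002, 0.344, -0.001, -0.153, 0.001]
1.68 [-0.694, -0.002, 0.426, -0.001, -0.178, 0.001]
```

Request:
drive_tool --pt "10 -0.113 0 0.037 0 -0.026 0" --pt "10 -0.222 0 0.083 0 -0.051 0" --pt "10 -0.327 0 0.137 0 -0.076 0" --pt "10 -0.427 0 0.199 0 -0.102 0" --pt "10 -0.522 0 0.268 0 -0.127 0" --pt "10 -0.612 0 0.344 0 -0.153 0" --pt "10 -0.694 0 0.426 0 -0.178 0" --pt "10 -0.694 0 0.426 0 -0.178 0"

```text
time_s: 8.95
position: [0.6741, 0.1614, 0.2387]
tcp_rot: [[-0.695, -0.181, 0.696], [-0.132, 0.983, 0.124], [-0.707, -0.006, -0.707]]
force: [0.2, -1.8, 0.0]
opening: 0.239
grasp_force: 30.1
```

```bash
python3 - <<'E'
from h import *
advance([10,-.694,0,.426,0,-.178,0])
c,R,t=cam("scene"); cv2.imwrite("pics/s2.png",cv2.resize(c["color"][60:270,160:380],None,fx=2.8,fy=2.8))
E
```

```text
err mm [ 8.4  2.7 12.3] deg [0.6  0.81 0.21] t 8.95 F [ 0.2 -1.8  0. ] open 20.8 gf 30.1
```

View pics/s2.png

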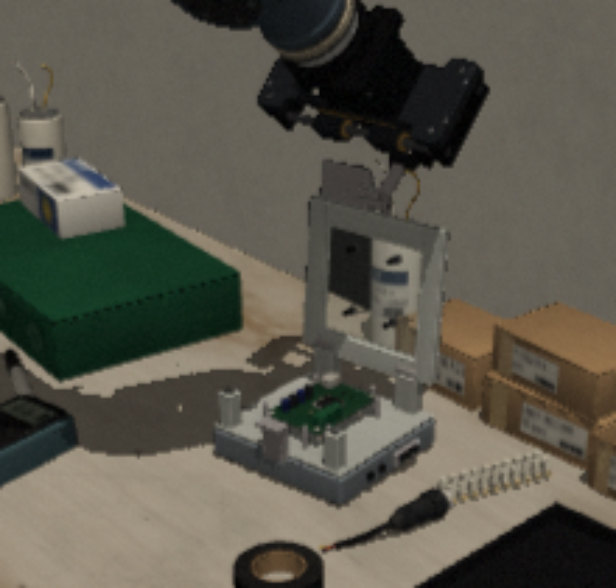

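The crop shows the cover standing upright at (375,280), with the board green in the nest at (325,405). The arm still trails its command a little, so I'll measure the cover angle from the depth data.

```bash
python3 - <<'E'
from h import *
for n in ("scene","side"):
    c,R,t=cam(n); f=(cloud(c,R,t)-O)@RF()
    m=(abs(f[...,1])<.074)&(f[...,0]>.03)&(f[...,0]<.14)&(f[...,2]>.09)&(f[...,2]<.195)&(c["color"].min(2)>90)
    p=f[m][:,[0,2]]; g=cv2.fitLine((p*1000).astype(np.float32),cv2.DIST_HUBER,0,.01,.01).ravel(); print(n,m.sum(),"angle from horizontal",np.degrees(np.arctan2(g[1],-g[0])),g[2:])
s=read_state(); print(s["time_s"],np.array(s["position"]),s["joint_positions"],s["force"],s["opening"]*87); p,R=getcmd(); print(p, w2f(s["position"]))
E
```

```text
scene 699 angle from horizontal 95.45842 [ 65.965996 136.12177 ]
side 1154 angle from horizontal 93.913216 [ 64.58948 142.59651]
9.1 [0.67318628 0.16130885 0.23935374] [   1.49772354   25.51041132  107.20041896   66.97155681    6.67127883
 -163.5484198 ] [ 1.57474277 -2.54426565  1.84727285] 21.455749697651804
[0.66570441 0.15864754 0.22632132] [0.13259343 0.00194455 0.23935374]
```

The cover stands at about 95° (1.65 rad). Joint 6 is close to its limit, so I'll release the grip and back out while reducing the lean.

Request:
drive_tool --pt "36 0 0 0 0 0 0" --pt "36 0 0 0 0 0 0" --pt "36 0 0 0 0 0 0" --pt "36 0 0 -0.1 0 0 0" --pt "36 0 0 -0.25 0 0 0" --pt "36 0 0 -0.4 0 0 0" --pt "36 0 0 -0.4 0 0 0" --pt "36 0 0 -0.4 0 0 0"

```text
time_s: 9.9
position: [0.6375, 0.1565, 0.2707]
tcp_rot: [[-0.698, -0.186, 0.691], [-0.135, 0.982, 0.129], [-0.703, -0.003, -0.711]]
force: [0.2, -0.2, -0.5]
opening: 0.413
grasp_force: 0.0
```

```bash
python3 - <<'E'
from h import *
advance([36,0,0,-.4,0,0,0]); s=read_state(); print(s["joint_positions"],s["force"],w2f(s["position"]),np.array(s["tcp_rot"]).round(3).tolist())
E
```

```text
err mm [ 5.6  4.4 10.9] deg [0.27 1.15 0.12] t 9.9 F [ 0.2 -0.2 -0.5] open 35.9 gf 0.0
[   0.828849     19.97128308  109.94656807   49.65203658    8.9688777
 -146.50752173] [ 0.19932782 -0.23012219 -0.51424896] [0.09661891 0.00406992 0.27071854] [[-0.698, -0.186, 0.691], [-0.135, 0.982, 0.129], [-0.703, -0.003, -0.711]]
```

```bash
python3 - <<'E'
from h import *
s=read_state(); setcmd(np.array(s["position"]),np.array(s["tcp_rot"]))
for x,z,l in ((.075,.285,38),(.045,.29,30),(.015,.29,22),(.0,.28,15),(-.004,.26,7),(-.004,.24,0)): print(rel(f2w([x,0,z]),rot(l)))
E
```

```text
[0.044, -0.035, -0.211, -0.004, 0.078, -0.001]
[0.193, -0.036, -0.416, -0.003, 0.171, -0.001]
[0.371, -0.038, -0.592, -0.003, 0.264, -0.001]
[0.518, -0.038, -0.621, -0.003, 0.345, -0.002]
[0.659, -0.037, -0.526, -0.003, 0.438, -0.002]
[0.776, -0.037, -0.407, -0.003, 0.52, -0.002]
```

Request:
drive_tool --pt "36 0.044 -0.035 -0.211 0 0.078 0" --pt "36 0.193 -0.036 -0.416 0 0.171 0" --pt "36 0.371 -0.038 -0.592 0 0.264 0" --pt "50 0.518 -0.038 -0.621 0 0.345 0" --pt "80 0.659 -0.037 -0.526 0 0.438 0" --pt "80 0.776 -0.037 -0.407 -0.003 0.52 -0.002" --pt "80 0.776 -0.037 -0.407 -0.003 0.52 -0.002" --pt "80 0.776 -0.037 -0.407 -0.003 0.52 -0.002"

```text
time_s: 10.7
position: [0.5419, 0.1338, 0.2381]
tcp_rot: [[-0.982, -0.191, -0.002], [-0.191, 0.982, 0.001], [0.001, 0.001, -1.0]]
force: [0.6, 0.8, -0.7]
opening: 0.78
grasp_force: 0.0
```

```bash
python3 - <<'E'
from h import *
advance([80,.776,-.037,-.407,-.003,.52,-.002]); s=read_state(); print(s["joint_positions"],w2f(s["position"]))
c,R,t=cam("wrist"); cv2.imwrite("pics/w3.png",c["color"])
f=(cloud(c,R,t)-O)@RF(); h=c["color"].astype(int)
m=(h[...,1]>h[...,2]+15)&(h[...,1]>h[...,0]+5)&(abs(f[...,0]+.004)<.07)&(abs(f[...,1])<.06)&(f[...,2]>.04)&(f[...,2]<.054)
p=f[m]; print(m.sum(),np.percentile(p,[1,50,99],axis=0).round(4).tolist(),cv2.minAreaRect((p[:,:2]*1000).astype(np.float32)))
print(rel(f2w([-.004,0,.130]),rot()),rel(f2w([-.004,0,.038]),rot()))
E
```

```text
err mm [ 2.4  0.5 -1.9] deg [-0.09  0.06 -0.03] t 10.7 F [ 0.6  0.8 -0.7] open 67.8 gf 0.0
[ 2.36233349e+00  2.40390366e+01  9.07089234e+01  7.27454158e-02
  6.53482719e+01 -9.86847067e+01] [-1.50979217e-03 -8.59603549e-06  2.38143103e-01]
2599 [[-0.045, -0.0286, 0.0483], [-0.0066, 0.0015, 0.0501], [0.037, 0.0298, 0.0521]] ((-2.214813232421875, 0.2882499694824219), (86.55633544921875, 59.83509826660156), 1.3399419784545898)
[-0.0, 0.0, 0.917, -0.0, -0.0, -0.0] [-0.001, 0.0, 1.683, -0.0, -0.0, -0.0]
```

View pics/w3.png

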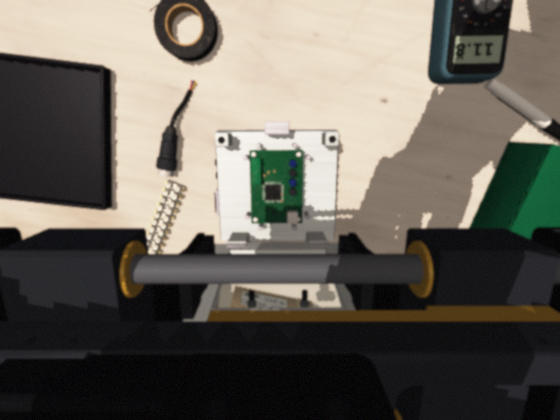

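The wrist view shows the board centred in the nest at (277,187), at fixture (-3, 0), as expected. I'll descend onto its long edges.

Request:
drive_tool --pt "80 0.015 0 0.3 0 0 0" --pt "80 0.015 0 0.6 0 0 0" --pt "80 0.015 0 0.9 0 0 0" --pt "80 0.015 0 0.9 0 0 0" --pt "80 0.015 0 0.9 0 0 0"

```text
time_s: 11.25
position: [0.5372, 0.1328, 0.1322]
tcp_rot: [[-0.982, -0.19, -0.001], [-0.19, 0.982, 0.0], [0.001, 0.0, -1.0]]
force: [0.6, -0.8, 0.9]
opening: 0.919
grasp_force: 0.0
```

```bash
python3 - <<'E'
from h import *
advance([80,.015,0,.9,0,0,0]); s=read_state(); print(w2f(s["position"]).round(4), (np.array(s["position"])[2]-.0375)/.12)
E
```

```text
err mm [-0.5 -0.2  0.2] deg [-0.03  0.04  0.03] t 11.25 F [ 0.6 -0.8  0.9] open 80.0 gf 0.0
[-6.400e-03 -1.000e-04  1.322e-01] 0.7894841837605114
```

Request:
drive_tool --pt "80 -0.022 0 0.2 0 0 0" --pt "80 -0.022 0 0.4 0 0 0" --pt "80 -0.022 0 0.6 0 0 0" --pt "80 -0.022 0 0.7 0 0 0" --pt "80 -0.022 0 0.78 0 0 0" --pt "80 -0.022 0 0.78 0 0 0" --pt "80 -0.022 0 0.78 0 0 0"

```text
time_s: 11.95
position: [0.5412, 0.1333, 0.0394]
tcp_rot: [[-0.982, -0.19, 0.001], [-0.19, 0.982, -0.0], [-0.001, -0.0, -1.0]]
force: [0.3, -1.5, -0.4]
opening: 0.921
grasp_force: 0.0
```

Request:
drive_tool --pt "50 0 0 0 0 0 0" --pt "50 0 0 0 0 0 0" --pt "50 0 0 0 0 0 0" --pt "50 0 0 0 0 0 0" --pt "50 0 0 0 0 0 0" --pt "50 0 0 0 0 0 0"

```text
time_s: 12.55
position: [0.5406, 0.1333, 0.0387]
tcp_rot: [[-0.982, -0.19, 0.0], [-0.19, 0.982, -0.0], [0.0, -0.0, -1.0]]
force: [-0.4, 0.6, 3.9]
opening: 0.672
grasp_force: 30.0
```

The grip holds at 58.5 mm and 30 N. Next I'll lift the board straight up.

Request:
drive_tool --pt "50 0 0 -0.06 0 0 0" --pt "50 0 0 -0.15 0 0 0" --pt "50 0 0 -0.3 0 0 0" --pt "50 0 0 -0.5 0 0 0" --pt "50 0 0 -0.75 0 0 0" --pt "50 0 0 -0.95 0 0 0" --pt "50 0 0 -0.95 0 0 0"

```text
time_s: 13.25
position: [0.543, 0.1334, 0.1563]
tcp_rot: [[-0.982, -0.19, 0.008], [-0.19, 0.982, -0.0], [-0.008, -0.002, -1.0]]
force: [0.2, -0.6, -0.2]
opening: 0.671
grasp_force: 30.0
```

```bash
python3 - <<'E'
from h import *
advance([80,-.022,0,.78,0,0,0]); advance([50,0,0,-.95,0,0,0])
print(rel([.535-.002,-.1595,.153],rot(0,-6.7)))
E
```

```text
err mm [  2.7  -0.  117.9] deg [ 0.08 -0.46  0.02] t 13.25 F [ 0.2 -0.6 -0.2] open 58.4 gf 30.0
err mm [ 2.7 -0.1  3.9] deg [ 0.08 -0.46  0.02] t 13.25 F [ 0.2 -0.6 -0.2] open 58.4 gf 30.0
[0.525, -2.385, -0.004, -0.0, -0.0, 0.078]
```

Request:
drive_tool --pt "50 0.04 -0.2 0 0 0 0" --pt "50 0.1 -0.45 0 0 0 0" --pt "50 0.15 -0.72 0 0 0 0" --pt "50 0.22 -1 0 0 0 0"

```text
time_s: 13.65
position: [0.5367, 0.0096, 0.1517]
tcp_rot: [[-0.982, -0.191, -0.002], [-0.191, 0.982, -0.0], [0.002, 0.0, -1.0]]
force: [0.4, -0.2, -0.5]
opening: 0.671
grasp_force: 30.0
```

Request:
drive_tool --pt "50 0.06 -0.28 0 0 0 0" --pt "50 0.12 -0.56 0 0 0 0" --pt "50 0.17 -0.8 0 0 0 0" --pt "50 0.22 -1 0 0 0 0"

```text
time_s: 14.05
position: [0.5335, -0.114, 0.1517]
tcp_rot: [[-0.982, -0.189, -0.002], [-0.189, 0.982, -0.0], [0.002, 0.0, -1.0]]
force: [0.7, 1.3, -0.4]
opening: 0.672
grasp_force: 30.0
```

Request:
drive_tool --pt "50 0.04 -0.2 0 0 0 0.039" --pt "50 0.085 -0.34 0 0 0 0.078" --pt "50 0.085 -0.385 0 0 0 0.078" --pt "50 0.085 -0.385 0 0 0 0.078" --pt "50 0.085 -0.385 0 0 0 0.078"

```text
time_s: 14.55
position: [0.5325, -0.1587, 0.1521]
tcp_rot: [[-0.997, -0.075, -0.002], [-0.075, 0.997, 0.001], [0.002, 0.001, -1.0]]
force: [-0.5, -0.2, -0.8]
opening: 0.672
grasp_force: 30.0
```

```bash
python3 - <<'E'
from h import *
advance([50,.22,-1,0,0,0,0]);advance([50,.22,-1,0,0,0,0]);advance([50,.085,-.385,0,0,0,.078])
s=read_state(); print("down",(s["position"][2]-.0050)/.12)
c,R,t=cam("scene"); cv2.imwrite("pics/s3.png",cv2.resize(c["color"][150:340,220:460],None,fx=2.8,fy=2.8))
E
```

```text
err mm [  -4.7 -169.4   -0.4] deg [-0.06  0.06  6.67] t 14.55 F [-0.5 -0.2 -0.8] open 58.5 gf 30.0
err mm [ -1.7 -46.5  -0.4] deg [-0.06  0.06  6.67] t 14.55 F [-0.5 -0.2 -0.8] open 58.5 gf 30.0
err mm [-0.5  0.7 -0.4] deg [-0.06  0.07 -0.03] t 14.55 F [-0.5 -0.2 -0.8] open 58.5 gf 30.0
down 1.2254650211513003
```

View pics/s3.png

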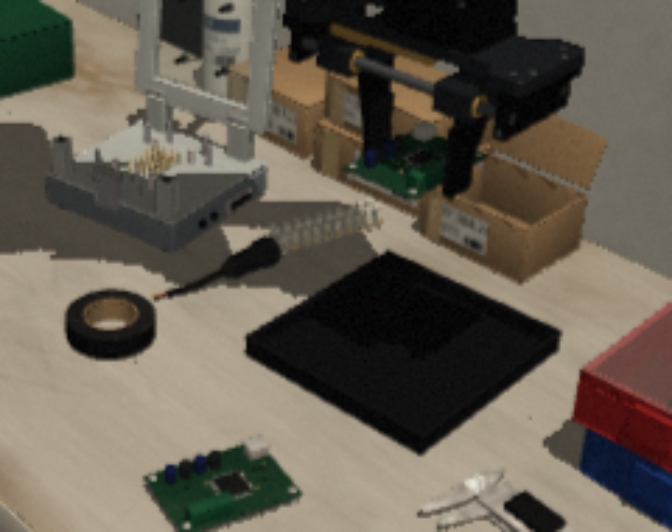

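The crop shows the board level in the fingers at (415,165), above the tray, with the nest empty and the cover open. I'll lower it in two stages.

Request:
drive_tool --pt "50 0 0 0.3 0 0 0" --pt "50 0 0 0.55 0 0 0" --pt "50 0 0 0.75 0 0 0" --pt "50 0 0 0.9 0 0 0" --pt "50 0 0 1 0 0 0" --pt "50 0 0 1 0 0 0"

```text
time_s: 15.2
position: [0.532, -0.1585, 0.0311]
tcp_rot: [[-0.997, -0.075, -0.004], [-0.075, 0.997, 0.001], [0.003, 0.002, -1.0]]
force: [-0.8, -0.1, -0.7]
opening: 0.674
grasp_force: 30.0
```

Request:
drive_tool --pt "50 0 0 0.06 0 0 0" --pt "50 0 0 0.12 0 0 0" --pt "50 0 0 0.18 0 0 0" --pt "50 0 0 0.22 0 0 0" --pt "50 0 0 0.22 0 0 0" --pt "50 0 0 0.22 0 0 0"

```text
time_s: 15.8
position: [0.5329, -0.1598, 0.0061]
tcp_rot: [[-0.997, -0.074, -0.001], [-0.074, 0.997, -0.0], [0.001, -0.0, -1.0]]
force: [-0.5, -0.0, -0.4]
opening: 0.671
grasp_force: 30.0
```

Request:
drive_tool --pt "50 0 0 0.014 0 0 0" --pt "50 0 0 0.014 0 0 0" --pt "66 0 0 0.014 0 0 0" --pt "70 0 0 0.014 0 0 0" --pt "74 0 0 0.014 0 0 0" --pt "78 0 0 0.014 0 0 0" --pt "78 0 0 0.014 0 0 0" --pt "78 0 0 0.014 0 0 0"

```text
time_s: 16.6
position: [0.5329, -0.1598, 0.0044]
tcp_rot: [[-0.997, -0.074, -0.001], [-0.074, 0.997, -0.0], [0.001, -0.0, -1.0]]
force: [-0.1, -0.5, 0.1]
opening: 0.889
grasp_force: 0.0
```

Request:
drive_tool --pt "78 0 0 -0.1 0 0 0" --pt "78 0 0 -0.3 0 0 0" --pt "78 0 0 -0.6 0 0 0" --pt "78 0 0 -1 0 0 0" --pt "78 0 0 -1 0 0 0" --pt "78 0 0 -1 0 0 0"

```text
time_s: 17.2
position: [0.5337, -0.1601, 0.1264]
tcp_rot: [[-0.997, -0.074, 0.003], [-0.074, 0.997, -0.002], [-0.003, -0.002, -1.0]]
force: [0.2, -0.1, 0.5]
opening: 0.897
grasp_force: 0.0
```

Request:
drive_tool --pt "78 0.3 0 -0.3 0 0 0" --pt "78 0.7 0 -0.7 0 0 0" --pt "78 0.7 0 -0.7 0 0 0" --pt "78 0.7 0 -0.7 0 0 0"

```text
time_s: 17.6
position: [0.4476, -0.1657, 0.2089]
tcp_rot: [[-0.997, -0.073, -0.001], [-0.073, 0.997, -0.0], [0.001, -0.0, -1.0]]
force: [0.3, -0.2, -0.4]
opening: 0.899
grasp_force: 0.0
```

```bash
python3 - <<'E'
from h import *
s=read_state(); print(s["position"],s["force"],s["joint_positions"])
T=np.array([.535,-.1595,0]); RT=Ro.from_euler("z",4.3,degrees=True).as_matrix()
for n in ("scene","side"):
    c,R,t=cam(n); W=cloud(c,R,t); h=c["color"].astype(int); f=(W-T)@RT
    m=(h[...,1]>h[...,2]+15)&(h[...,1]>h[...,0]+5)&(abs(f[...,0])<.08)&(abs(f[...,1])<.08)&(f[...,2]<.016)&(f[...,2]>.005)
    p=f[m]; A=np.c_[p[:,:2],np.ones(len(p))]; k=np.linalg.lstsq(A,p[:,2],rcond=None)[0]
    print(n,m.sum(),cv2.minAreaRect((p[:,:2]*1000).astype(np.float32)),"z",np.median(p[:,2]).round(4),"slope",k.round(3))
    g=(W-O)@RF(); m=(abs(g[...,1])<.074)&(g[...,0]>.03)&(g[...,0]<.14)&(g[...,2]>.09)&(g[...,2]<.195)&(h.min(2)>90)
    q=cv2.fitLine((g[m][:,[0,2]]*1000).astype(np.float32),cv2.DIST_HUBER,0,.01,.01).ravel(); print("cover deg",np.degrees(np.arctan2(q[1],-q[0])))
    if n=="side": cv2.imwrite("pics/e.png",cv2.resize(c["color"][120:330,220:460],None,fx=2.8,fy=2.8))
E
```

```text
[ 0.44758849 -0.1656772   0.20893346] [ 0.25656115 -0.15223338 -0.3718251 ] [-3.37328399e+01  2.00646943e+01  1.03604334e+02 -5.13033658e-02
  5.63749303e+01 -1.27877328e+02]
scene 302 ((-3.6741104125976562, -3.2981643676757812), (89.06547546386719, 59.86323547363281), 3.640852689743042) z 0.0123 slope [-0.007 -0.007  0.012]
cover deg 93.37284
side 403 ((0.7766571044921875, -0.5250015258789062), (95.7498550415039, 60.736534118652344), 0.42129579186439514) z 0.0126 slope [-0.006 -0.004  0.013]
cover deg 93.75939
```

View pics/e.png

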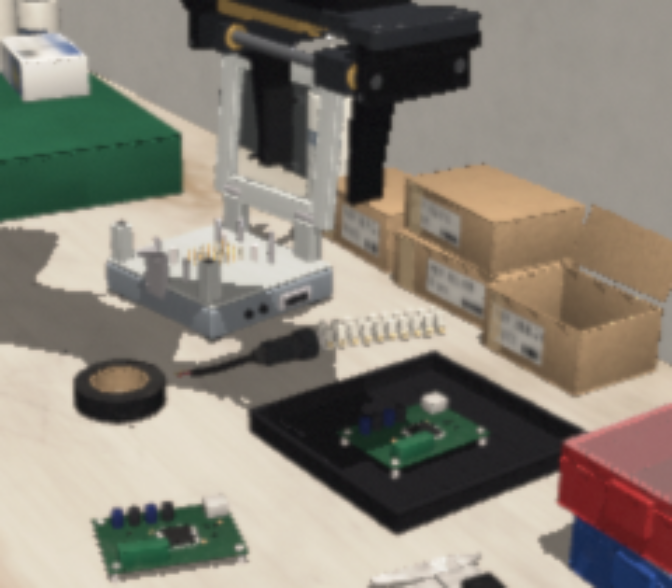

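The board lies flat in the tray at (415,435), its slope under 0.01, parts up and centred. The cover stands at about 93.5°, the bystanders are where they were, and the arm is clear.

```bash
python3 -c "
from rig import order; print(order.hand_in())"
```

```text
the job is handed in; nothing more can be done
None
```

I've handed the job in, with no verdict returned: the cover stands open at about 93° and the board lies flat, parts up, near the middle of the tray, with the bystanders left where they were.

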